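# Trim the arc starter's tuning core to the set mark

## Robot

A 6-joint arm with a two-finger parallel gripper is mounted at the origin on the work surface. World frame = base frame: x ahead of the robot, y to its left, z up, the work surface at z = 0. Lengths are in mm, angles in rad, forces in N, time in s.
With the tool pointing down it reaches from about 350 to 975 mm from the base axis. Payload 7.1 kg.
Tool frame: the origin (TCP) lies midway between the tips of the shut fingers; the grasp point (between the pads) lies 19 mm behind it; z points along the fingers, y is the line along which they close (so a half turn about z gives the same grasp; the last joint's range is limited). The gripper opens to 88 mm and grips with 3 to 60 N. Pads are 20 mm wide; open, the fingers measure 115 mm over their backs; the gripper's body (75 mm by 178 mm) begins 61 mm behind the grasp point.
Start: joints at [-1.33, 0.423, 1.63, -0, 1.089, -0.019], TCP at [160.573, -604.004, 222.675] pointing down, gripper open.
Joint ranges: [-3, 3], [-0.9, 2.11], [0.09, 2.58], [-1.31, 4.45], [0.11, 2.69], [-2.54, 2.54]. Speed limits (rad/s): [2.39, 2.39, 3.01, 3.14, 3.14, 3.14].

## Interface

Orientations are given as a rotation vector (axis times angle).
In Python, from workcell import ctrl gives the robot as it stands.
- The arm moves only by the shell command python3 -m inch 'ROWS' [OPENING]. ROWS is JSON, a list of rows, each an object with "xyz": the shift along the tool's x, y, z in mm, a list of three; "rot": the turn, a rotation vector about the tool's x, y, z in rad, a list of three. In form: [{"xyz": [dx, dy, dz], "rot": [ax, ay, az]}, ...]. A call has 1 to 12 rows; each row is the pose to reach, as a shift and turn from the pose commanded when the call began, along the tool's axes at that moment; what a row does not reach only later rows make up. A row lasts 1/12 s, in which the tool goes at most 41.7 mm and 7.16 degrees, less where a joint would pass 70% of its speed; a pose out of reach is approached as far as the arm can. A call with a gripper value outside its range is refused whole. OPENING is the closure in counts, from 0 (fully open) to 255 (shut), set as the call begins (- or left out, the last holds). The fingers move at their own pace and stop on an object; the grip force is fixed at half the most. Time passes only in rows, so rows that repeat a pose let the fingers close. It gives the time, the measured TCP pose, the force, the opening and the grip force at its end, in the units of the state.
- ctrl.get_obs(): the state, without advancing time (a new reading comes with each control period).
- ctrl.get_image(name): name is "scene" or "side" or "wrist"; returns the picture (400x640x3 uint8, red, green, blue); there is no depth.
- ctrl.camera_model(name): a dict with "fx", "fy", "cx", "cy" (pixels), "position" and "attitude" of the camera in the world. Camera axes: x right, y up, looking along -z (the intrinsics and any distortion apply to the point x, -y, -z); pixel columns grow to the right and rows downward; lengths in mm; the calibration is good to about 2 mm. A picture is of the moment at which its call begins: read the wrist's pose just before it. camera_model takes no time and is no camera call; for the wrist camera it gives the pose at the moment of the call.
- ctrl.close_job(): hands the job in; it is judged then, once.
The state is a dict: "t": time; "qpos": joint angles; "qvel": joint speeds; "joint_torque": joint torques, N m; "ee_pos": TCP position; "orientation": TCP orientation; "ft_force": force on the tool from outside, world axes, zero at the start; "moment": the same for the moment, N m; "width": finger opening in mm; "grasp_force": force on a finger pad.
Only numpy, scipy, OpenCV 4.12 (cv2) and the standard library are available. Lean on these libraries where they do the work, as an engineer would, in place of code of your own. Each camera call takes 0.05 s, during which the arm holds its last target. There are 200 camera calls.

## Task

Take the yellow plastic tuning tool out of its rest, feel its blade fully into the slot of the brass tuning core down in the unit's white well block, and gently turn the core clockwise until the meter's red needle stands over the green mark. Then lift the tool out and stand it back, fully home, in the socket it came from; press only lightly, since the core is brittle, and leave everything else on the bench where it is.

Things in the scene. Friction and masses are not known exactly. Their poses are not given: they have to be found in the camera images.
- tuner: loose plastic tuning tool (about 40 g), blade down in either of the rest's sockets. Origin: centre of the underside of its yellow handle, resting on the rest's top; z up. Handle 26 mm along its x, 14 mm along its y, 52 mm high. Below the origin: white round shank, 14 mm diameter, 30 mm long, then the blade (see blade_tip)
- blade_tip (a point): middle of the blade's lower edge, on the tool's axis, 38 mm below the tool's origin. The blade is a wedge 8 mm long, 13 mm wide along the tool's x, 4 mm thick at the root and 2 mm at the edge
- rest: fixed orange tool rest, 130 x 60 x 50 mm; origin: centre of its underside, z up. Two round sockets 18 mm wide, 43 mm deep, with 3 mm chamfer, in its top at x = -35 and +35 mm, y = 0 in its frame
- pin: bystander: steel cleaning pin with a round dark head 24 mm wide and 28 mm high, in the rest's other socket; origin: underside of its head. Leave it alone
- unit: fixed grey tuning unit, 120 (x) x 200 (y) x 70 (z) mm; origin: centre of its underside, z up. On its top a white insulator block 44 x 44 mm, 25 mm high, centred at x = -15, y = +55 mm, with the well in it, and a white meter 92 mm across centred at x = 0, y = -45 mm. More than 22 N between tool and unit breaks the core
- well_mouth (a point): centre of the mouth of the well, a vertical round hole 18 mm wide (4 mm chamfer), 95 mm above the table; axes as the unit's. In it the brass core, 15 mm across, top 12 mm below the mouth, with a slot across it 4.8 mm wide, 6 mm deep. At the start the slot lies within 40 degrees, either way, of the unit's x axis: its angle is not measured, feel or see it
- slot_floor (a point): where the centre of the slot's bottom lies while the core is up: 18 mm below the mouth, 77 mm above the table; axes as the unit's, fixed. The core is on a spring: 3 N starts it down, then 1 N a mm, 3 mm at most. A blade not in line rides on its top; once in line the core springs up round it and the force falls. It turns stiffly (0.025 N m) and stays put
- needle (a joint): angle of the red meter needle, rad: 0 points along the unit's +x, grows clockwise seen from above. Turning the core clockwise by 1 rad moves the needle clockwise by 0.7 rad
- mark (a joint): angle of the green mark on the meter's rim, same zero and direction as the needle; it does not move. It stands clockwise of the needle at the start
- needle_tip (a point): point on the needle, 37 mm from the meter's axis
- mark_tip (a point): middle of the green mark, 37 mm from the meter's axis, at the needle's height
- nozzle: bystander: copper welding nozzle, 26 mm across, 55 mm high, upright; origin: centre of its underside
- stud_a: bystander: steel weld stud, 28 mm foot, 40 mm high; origin: centre of its underside
- stud_b: bystander: second steel weld stud, same size
- puck: bystander: steel locating disc, 40 mm across, 18 mm high; origin: centre of its underside
- bracket: bystander: dark steel angle bracket, foot 70 x 50 mm, 55 mm high at its +x end; origin: centre of the foot's underside

How it is judged:
By the outcome, as a careful person would: the job done as asked, in the order asked, and still so for the second after the job is handed in, with the robot touching nothing.
It also fails if it takes over 72 s, if anything falls off the work surface, if the arm or the gripper's body presses on something with over 40 N, if the wrist force passes 120 N, or if a joint passes its speed limit or range.

## Working session

There is one attempt and no reset: what is moved stays moved. The work goes in short steps, Python scripts to look and compute and a shell command to move; the robot and the scene stay as the last step left them, time stands still between calls to the robot, and variables do not carry over. Pictures are saved under pics/ and viewed, at most 10 in all, crops included, and the job is handed in when it is done.

```bash
ls; mkdir -p pics; python3 - <<'E'
from workcell import ctrl
import cv2,numpy as np
for n in("scene","side","wrist"):
    print(n,ctrl.camera_model(n))
a=ctrl.get_image("scene");b=ctrl.get_image("side");c=ctrl.get_image("wrist")
for n,i in zip(("scene","side","wrist"),(a,b,c)): cv2.imwrite(f"pics/{n}0.png",i[:,:,::-1])
o=ctrl.get_obs();print(o)
E
```

```text
pics
scene {'fx': 435.20089118437915, 'fy': 435.20089118437915, 'cx': 326.56539139122003, 'cy': 197.61528532469796, 'position': array([1135.34646131,   89.18017366,  999.98246695]), 'attitude': array([0.40821376, 0.47986735, 1.71400368])}
side {'fx': 437.4569663144064, 'fy': 437.4569663144064, 'cx': 323.4010475115352, 'cy': 194.88656497460488, 'position': array([261.61424612, 746.07922893, 916.84483981]), 'attitude': array([ 0.20580169, -1.0431424 , -2.57570128])}
wrist {'fx': 304.593469773382, 'fy': 304.593469773382, 'cx': 317.97085282502417, 'cy': 201.35816530655117, 'position': array([ 241.02090848, -582.88414912,  383.5603281 ]), 'attitude': array([-0.26139779,  0.20305726, -1.30034936])}
{'t': 0.15, 'qpos': array([-1.32996573e+00,  4.23635773e-01,  1.63046487e+00,  9.05142726e-06,
        1.08860315e+00, -1.90106981e-02]), 'qvel': array([ 1.25949644e-05, -1.94746268e-03, -3.59261466e-03,  1.47387608e-03,
        4.80908783e-04, -7.42550722e-04]), 'joint_torque': array([-2.09576196e-03, -5.44983923e+01, -2.73920399e+01,  6.42806478e-02,
        2.04359897e-02, -8.86223711e-05]), 'ee_pos': array([ 160.50340005, -603.61923561,  222.11819543]), 'orientation': array([-3.11402083e+00, -4.06860750e-01,  1.80603098e-04]), 'ft_force': array([-0.02961014,  0.37015531,  0.65774266]), 'moment': array([-0.06484312,  0.02607407, -0.05371699]), 'grasp_force': 0.0, 'width': 87.82971821955505}
```

View pics/scene0.png

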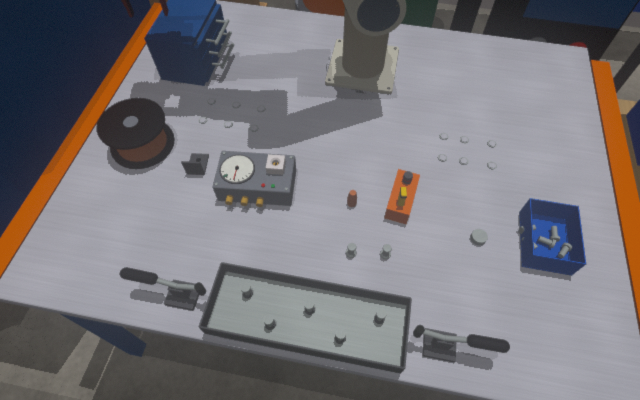

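View pics/side0.png

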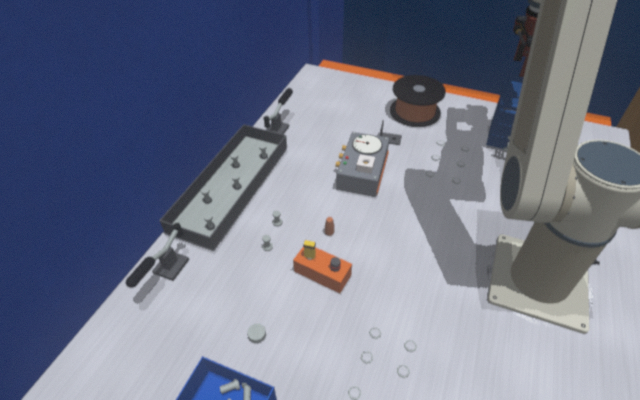

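The scene view shows the unit at about (255,178), with its meter at (237,170) and well block at (275,163). The rest is at (403,196), with the yellow tuner at (403,192) and the pin at (407,177). The side view agrees: tuner (309,247), pin (336,265), unit (363,162).

```bash
cat > h.py <<'E'
import numpy as np,cv2
from scipy.spatial.transform import Rotation as R
from workcell import ctrl
def plane(m,uv,z):
    uv=np.atleast_2d(np.asarray(uv,float))
    d=np.c_[(uv[:,0]-m["cx"])/m["fx"],-(uv[:,1]-m["cy"])/m["fy"],-np.ones(len(uv))]
    d=R.from_rotvec(m["attitude"]).apply(d);p=m["position"]
    return p+d*((z-p[2])/d[:,2])[:,None]
def tri(m1,u1,m2,u2):
    A=[];b=[]
    for m,u in((m1,u1),(m2,u2)):
        d=plane(m,u,0)[0]-m["position"];d/=np.linalg.norm(d);P=np.eye(3)-np.outer(d,d);A.append(P);b.append(P@m["position"])
    return np.linalg.lstsq(np.vstack(A),np.hstack(b),rcond=None)[0]
def proj(m,X):
    c=R.from_rotvec(m["attitude"]).inv().apply(np.atleast_2d(X)-m["position"])
    return np.c_[m["cx"]-m["fx"]*c[:,0]/c[:,2],m["cy"]+m["fy"]*c[:,1]/c[:,2]]
def blobs(img,lo,hi,amin=20):
    hsv=cv2.cvtColor(img,cv2.COLOR_RGB2HSV);k=cv2.inRange(hsv,np.array(lo),np.array(hi))
    n,l,s,c=cv2.connectedComponentsWithStats(k)
    return [(s[i,4],c[i].round(1),s[i,:4],l==i) for i in range(1,n) if s[i,4]>=amin]
def toolshift(target):  # world xyz -> shift in tool axes from measured pose
    o=ctrl.get_obs();return R.from_rotvec(o["orientation"]).inv().apply(np.array(target)-o["ee_pos"])
E
python3 - <<'E'
from h import *
ms=ctrl.camera_model("scene");md=ctrl.camera_model("side")
I=cv2.imread("pics/scene0.png")[:,:,::-1];J=cv2.imread("pics/side0.png")[:,:,::-1]
for im,m in((I,ms),(J,md)):
    for nm,lo,hi,z in(("yel",(22,120,120),(35,255,255),90),("orange",(3,150,100),(16,255,255),50),("white",(0,0,200),(180,45,255),95)):
        for a,c,s,k in blobs(im,lo,hi,15):
            if a<3000 and 190<c[0]<430 and 120<c[1]<300: print(nm,a,c,s,plane(m,c,z)[0].round(0))
W=cv2.imread("pics/wrist0.png")
cv2.imwrite("pics/mix.png",np.vstack([np.hstack([cv2.resize(I[140:220,200:310,::-1],(400,290),interpolation=3),cv2.resize(I[150:240,350:460,::-1],(400,290),interpolation=3)]),cv2.resize(W,(800,500))[:300]]))
E
```

```text
yel 44 [403.  191.1] [401 187   5   9] [527. 173.  90.]
orange 605 [402.9 192.9] [387 170  32  45] [505. 177.  50.]
yel 46 [309.2 243.4] [305 241  10   6] [535. 165.  90.]
orange 701 [323.6 264.9] [295 249  56  33] [491. 183.  50.]
white 29 [260.1 123.1] [257 120   6   7] [ 862. -207.   95.]
white 303 [367.8 143.8] [354 135  27  17] [ 519. -236.   95.]
white 109 [365.4 160.1] [358 155  16  11] [ 503. -164.   95.]
```

View pics/mix.png

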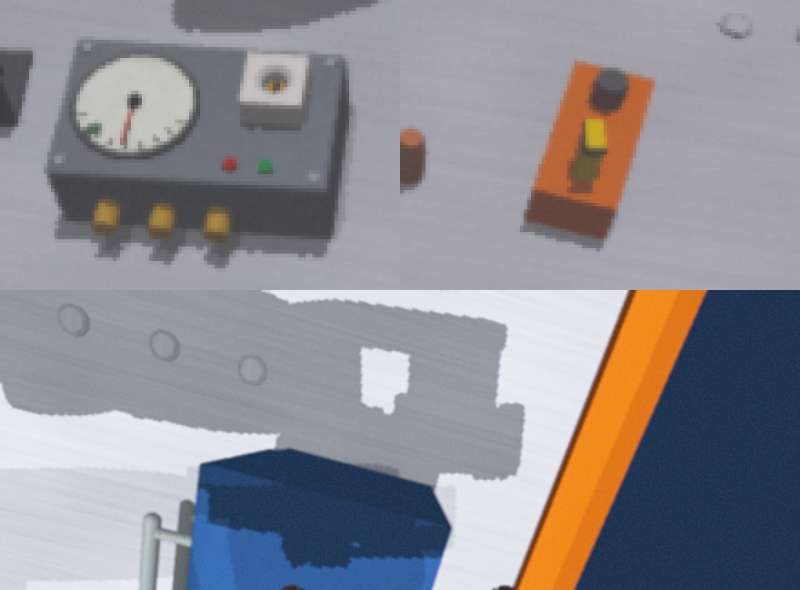

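The crop shows the needle pointing towards the viewer (about unit +x) and the green mark clockwise of it. The slot is hard to see. The tuner sits in the front socket and the pin in the rear one. Next I'll put the wrist camera over the unit.

```bash
python3 - <<'E'
from h import *
o=ctrl.get_obs();m=ctrl.camera_model("wrist");T=R.from_rotvec(o["orientation"])
print(T.inv().apply(m["position"]-o["ee_pos"]).round(1),(T.inv()*R.from_rotvec(m["attitude"])).as_matrix().round(3))
# a goal: camera over (505,-195), yaw pi/2+... keep the yaw now, and with yaw 1.6
for yaw in(.26,1.6,2.9):
    G=R.from_matrix(np.array([[np.cos(yaw),np.sin(yaw),0],[np.sin(yaw),-np.cos(yaw),0],[0,0,-1.]]))
    c=T.inv().apply(m["position"]-o["ee_pos"]);d=(T.inv()*R.from_rotvec(m["attitude"])).apply([0,0,-1])
    for tgt,zc in(((505,-195,80),380),((532,169,90),400)):
        dw=G.apply(d);cam=np.array(tgt)+dw*((zc-tgt[2])/dw[2]);tcp=cam-G.apply(c)
        print(yaw,tgt,"tcp",tcp.round(),"r",np.hypot(*tcp[:2]).round(),"shift",T.inv().apply(tcp-o["ee_pos"]).round())
E
```

```text
[  83.1    0.5 -161.6] [[-0.001  0.953  0.303]
 [ 1.     0.001  0.   ]
 [-0.     0.303 -0.953]]
0.26 (505, -195, 80) tcp [ 517. -191.  218.] r 551.0 shift [ 450. -307.    4.]
0.26 (532, 169, 90) tcp [547. 173. 238.] r 574.0 shift [ 573. -652.  -16.]
1.6 (505, -195, 80) tcp [ 504. -183.  218.] r 536.0 shift [ 440. -318.    4.]
1.6 (532, 169, 90) tcp [531. 184. 238.] r 562.0 shift [ 561. -666.  -16.]
2.9 (505, -195, 80) tcp [ 493. -193.  218.] r 529.0 shift [ 427. -312.    4.]
2.9 (532, 169, 90) tcp [517. 172. 238.] r 545.0 shift [ 544. -658.  -16.]
```

```bash
python3 -m inch '[{"xyz":[36,-26,-2],"rot":[0,0,-0.11]},{"xyz":[72,-52,-4],"rot":[0,0,-0.22]},{"xyz":[108,-78,-6],"rot":[0,0,-0.33]},{"xyz":[144,-104,-8],"rot":[0,0,-0.44]},{"xyz":[180,-130,-10],"rot":[0,0,-0.55]},{"xyz":[215,-156,-12],"rot":[0,0,-0.67]},{"xyz":[250,-182,-14],"rot":[0,0,-0.78]},{"xyz":[285,-208,-16],"rot":[0,0,-0.9]},{"xyz":[320,-234,-18],"rot":[0,0,-1.02]},{"xyz":[355,-260,-20],"rot":[0,0,-1.14]},{"xyz":[390,-285,-20],"rot":[0,0,-1.25]},{"xyz":[420,-305,-20],"rot":[0,0,-1.34]}]'
python3 -m inch '[{"xyz":[0,0,0],"rot":[0,0,0]},{"xyz":[0,0,0],"rot":[0,0,0]},{"xyz":[0,0,0],"rot":[0,0,0]}]'
python3 - <<'E'
from h import *
m=ctrl.camera_model("wrist");I=ctrl.get_image("wrist");np.save("w1.npy",m,allow_pickle=True)
cv2.imwrite("pics/w1.png",I[:,:,::-1])
E
```

```text
t: 1.15
ee_pos: [476.2, -214.3, 242.7]
orientation: [2.183, 2.259, 0.0]
ft_force: [0.6, -0.7, 0.4]
width: 87.6
grasp_force: 0.0
t: 1.4
ee_pos: [475.0, -216.1, 242.2]
orientation: [-2.188, -2.253, 0.001]
ft_force: [-0.1, 0.2, -0.1]
width: 87.4
grasp_force: 0.0
```

View pics/w1.png

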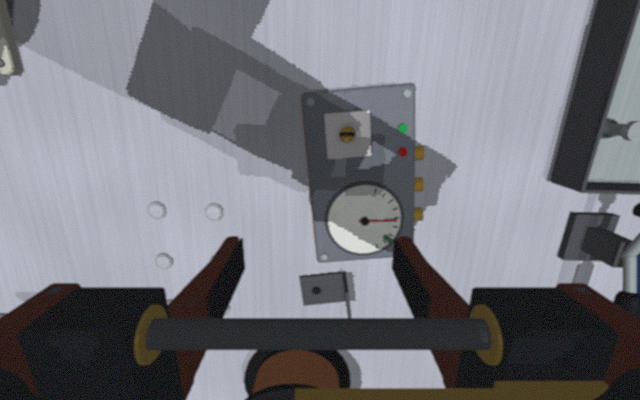

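The wrist view shows the brass core at (347,133) with a dark slot, the meter hub at (365,221), the needle tip near (397,219) and the green mark near (388,239). A crop and masks will give the numbers.

```bash
python3 - <<'E'
from h import *
m=np.load("w1.npy",allow_pickle=True).item()
I=cv2.imread("pics/w1.png")[:,:,::-1].copy()
hsv=cv2.cvtColor(I,cv2.COLOR_RGB2HSV)
for nm,lo,hi,z in(("brass",(12,80,40),(30,255,255),83),("redn",(0,110,60),(8,255,255),74),("redn2",(172,110,60),(180,255,255),74),("green",(60,60,30),(95,255,255),74)):
    for a,c,s,k in blobs(I,lo,hi,8):
        if 300<c[0]<430 and 80<c[1]<265: print(nm,a,c,s,plane(m,c,z)[0].round(1))
# screws at the unit's corners as seen
pts=[(309,103),(408,93),(398,254),(322,258)]
print(plane(m,pts,70).round(1))
c1=cv2.resize(I[100:165,315:380,::-1],(400,400),interpolation=2);c2=cv2.resize(I[170:265,315:410,::-1],(400,400),interpolation=2)
cv2.imwrite("pics/c1.png",np.hstack([c1,c2]))
E
```

```text
brass 67 [347.1 129.7] [341 127  13   6] [ 502.7 -156.9   83. ]
brass 75 [346.3 137.9] [340 135  14   7] [ 502.4 -165.3   83. ]
brass 117 [418.9 152.5] [415 146  10  14] [ 579.5 -178.2   83. ]
brass 108 [418.6 184.1] [414 178  10  13] [ 583.6 -212.3   83. ]
brass 96 [417.6 213.9] [414 208   9  13] [ 586.9 -246.6   83. ]
redn 35 [402.  151.5] [398 148   9   8] [ 564.1 -178.9   74. ]
redn2 15 [402.8 149.1] [400 147   6   6] [ 564.7 -176.3   74. ]
redn2 14 [404.5 153.9] [402 151   6   6] [ 567.1 -181.4   74. ]
green 86 [402.4 128.2] [398 123  10  11] [ 561.8 -154.4   74. ]
green 31 [387.7 238.7] [384 236   9   7] [ 558.8 -281.9   74. ]
[[ 462.7 -131.9   70. ]
 [ 564.7 -119.1   70. ]
 [ 574.3 -303.6   70. ]
 [ 482.1 -311.7   70. ]]
```

View pics/c1.png

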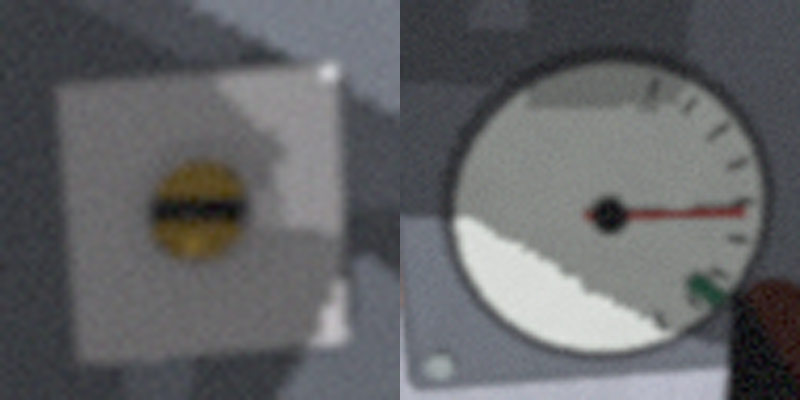

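The crop shows the slot running from (152,212) to (244,210) and the block corners at (57,88), (328,70), (348,340) and (80,362). In the right half the needle runs from the hub (209,214) to (344,211), and the mark is at about (308,289).

```bash
python3 - <<'E'
from h import *
m=np.load("w1.npy",allow_pickle=True).item()
f=lambda p,o,s:np.array(p)*s+np.array(o)
s1=65/400;s2=95/400
def A(P,z,nm):
    X=plane(m,P,z);d=X[1]-X[0];print(nm,X[:,:2].round(1).tolist(),"ang deg",np.degrees(np.arctan2(d[1],d[0])).round(1))
    return X
B=A(f([(57,88),(328,70),(348,340),(80,362)],(315,100),s1),95,"block top");print("block centre",B.mean(0))
A(f([(80,362),(348,340)],(315,100),s1),95,"block low");A(f([(80,362),(57,88)],(315,100),s1),95,"block left")
A(f([(152,212),(244,210)],(315,100),s1),83,"slot")
H=f([(209,214),(344,211)],(315,170),s2);A(H,74,"needle")
A(np.array([H[0],[387.7,238.7]]),74,"mark")
E
python3 -m inch '[{"xyz":[32,0,-1],"rot":[0,0,-0.1]},{"xyz":[64,-1,-2],"rot":[0,0,-0.2]},{"xyz":[96,-2,-3],"rot":[0,0,-0.3]},{"xyz":[128,-4,-4],"rot":[0,0,-0.4]},{"xyz":[160,-7,-5],"rot":[0,0,-0.5]},{"xyz":[192,-11,-5],"rot":[0,0,-0.6]},{"xyz":[224,-15,-5],"rot":[0,0,-0.7]},{"xyz":[256,-20,-5],"rot":[0,0,-0.8]},{"xyz":[288,-26,-5],"rot":[0,0,-0.9]},{"xyz":[320,-32,-5],"rot":[0,0,-1.0]},{"xyz":[352,-38,-5],"rot":[0,0,-1.1]},{"xyz":[375,-42,-5],"rot":[0,0,-1.2]}]'
python3 -m inch '[{"xyz":[0,0,0],"rot":[0,0,0]},{"xyz":[0,0,0],"rot":[0,0,0]},{"xyz":[0,0,0],"rot":[0,0,0]}]'
python3 - <<'E'
from h import *
m=ctrl.camera_model("wrist");I=ctrl.get_image("wrist");np.save("w2.npy",m,allow_pickle=True)
cv2.imwrite("pics/w2.png",I[:,:,::-1])
E
```

```text
block top [[478.5, -142.0], [521.2, -138.1], [527.8, -180.6], [483.8, -185.5]] ang deg 5.3
block centre [ 502.82147225 -161.58082822   95.        ]
block low [[483.8, -185.5], [527.8, -180.6]] ang deg 6.4
block left [[483.8, -185.5], [478.5, -142.0]] ang deg 97.0
slot [[495.3, -162.0], [510.8, -161.2]] ang deg 2.9
needle [[529.8, -260.1], [566.9, -258.2]] ang deg 3.0
mark [[529.8, -260.1], [558.8, -281.9]] ang deg -37.0
t: 2.45
ee_pos: [422.1, 157.8, 247.6]
orientation: [-0.531, -3.096, -0.0]
ft_force: [0.0, 0.3, 0.8]
width: 87.8
grasp_force: 0.0
t: 2.7
ee_pos: [422.7, 156.1, 247.5]
orientation: [-0.539, -3.095, 0.001]
ft_force: [0.7, -0.1, -0.8]
width: 88.3
grasp_force: 0.0
```

View pics/w2.png

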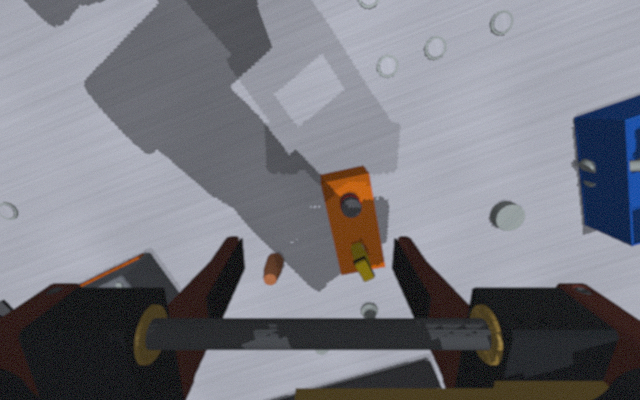

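The wrist view shows the rest with its top around (350,215), the pin head at (350,205) and the yellow handle at about (362,260). The meter and mark are 40° apart.

```bash
python3 - <<'E'
from h import *
m=np.load("w2.npy",allow_pickle=True).item()
I=cv2.imread("pics/w2.png")[:,:,::-1].copy()
for a,c,s,k in blobs(I,(21,120,30),(36,255,255),15):
    if 330<c[0]<400 and 220<c[1]<300:
        print(a,c,s)
        hsv=cv2.cvtColor(I,cv2.COLOR_RGB2HSV);print(np.percentile(hsv[k][:,2],[5,25,50,75,95]))
        q=cv2.boxPoints(cv2.minAreaRect(cv2.findNonZero(k.astype(np.uint8))));print(q.round(1),plane(m,q,102).round(1)[:,:2].tolist())
ob=[b for b in blobs(I,(3,150,100),(16,255,255),300) if 320<b[1][0]<390][0]
q=cv2.boxPoints(cv2.minAreaRect(cv2.findNonZero(ob[3].astype(np.uint8))));print("rest",ob[0],q.round(1).tolist(),plane(m,q,50).round(1)[:,:2].tolist())
cv2.imwrite("pics/c2.png",cv2.resize(I[160:290,310:400,::-1],(415,600),interpolation=2))
E
```

```text
447 [361.6 261.2] [351 242  23  39]
[ 66.  88.  95. 126. 130.]
[[348.5 245.3]
 [362.4 241. ]
 [373.8 277.6]
 [360.  281.9]] [[494.9, 165.1], [495.1, 181.1], [543.6, 179.8], [543.6, 163.1]]
rest 3374 [[320.6000061035156, 174.10000610351562], [366.29998779296875, 165.8000030517578], [384.5, 265.70001220703125], [338.70001220703125, 274.0]] [[419.6, 159.5], [428.5, 214.3], [565.1, 197.6], [556.4, 136.5]]
```

View pics/c2.png

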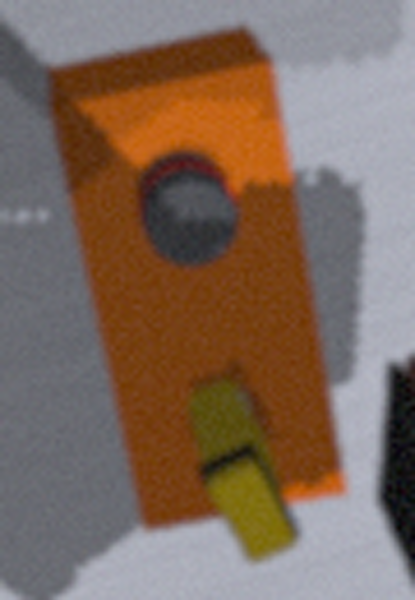

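In the crop the rest's top runs from about (75,100)–(268,65) to (145,526)–(343,490). The handle's top face is about (205,478), (252,455), (298,540), (258,562), with a dark band on its near edge.

```bash
python3 - <<'E'
from h import *
m=np.load("w2.npy",allow_pickle=True).item()
s=90/415
g=lambda P:np.array(P)*s+(310,160)
T=plane(m,g([(205,478),(252,455),(298,540),(258,562)]),102)[:,:2];Q=plane(m,g([(75,100),(268,65),(343,490),(145,526)]),50)[:,:2]
for n,X in(("top",T),("rest",Q)):
    print(n,X.round(1).tolist(),X.mean(0).round(1))
    for i in range(4):
        d=X[(i+1)%4]-X[i];print(np.linalg.norm(d).round(1),np.degrees(np.arctan2(d[1],d[0])).round(1))
c=Q.mean(0);d=(Q[2]+Q[3]-Q[0]-Q[1]);d/=np.linalg.norm(d);print("sockets",c+35*d,c-35*d,np.degrees(np.arctan2(d[1],d[0])))
p=plane(m,g([(190,222)]),78);print("pin",p)
E
```

```text
top [[518.9, 164.3], [516.8, 177.0], [543.3, 180.9], [545.9, 169.6]] [531.3 173. ]
12.9 99.5
26.8 8.2
11.5 -76.8
27.5 -168.9
rest [[430.8, 162.9], [439.0, 213.3], [565.8, 197.2], [557.7, 139.9]] [498.3 178.3]
51.1 80.8
127.8 -7.2
57.9 -98.1
129.0 169.7
sockets [532.88398822 172.99403156] [463.69970768 183.64932723] -8.755514380382031
pin [[463.15951402 181.09842778  78.        ]]
```

```bash
python3 - <<'E'
from h import *
print(toolshift((532,173,66)).round(1),ctrl.get_obs()["orientation"])
E
```

```text
[-97.   53.1 181.5] [-5.39714276e-01 -3.09480079e+00  6.21294815e-04]
```

```bash
python3 -m inch '[{"xyz":[-25,13,10],"rot":[0,0,-0.1]},{"xyz":[-50,27,30],"rot":[0,0,-0.2]},{"xyz":[-75,40,50],"rot":[0,0,-0.3]},{"xyz":[-97,53,70],"rot":[0,0,-0.4]},{"xyz":[-97,53,90],"rot":[0,0,-0.5]},{"xyz":[-97,53,110],"rot":[0,0,-0.5]},{"xyz":[-97,53,110],"rot":[0,0,-0.5]},{"xyz":[-97,53,110],"rot":[0,0,-0.5]}]'
python3 - <<'E'
from h import *
o=ctrl.get_obs();print(toolshift((532,173,66)).round(1))
x=R.from_rotvec(o["orientation"]).apply([1,0,0]);print("yaw",np.degrees(np.arctan2(x[1],x[0])))
m=ctrl.camera_model("wrist");I=ctrl.get_image("wrist")
cv2.imwrite("pics/w3.png",I[:,:,::-1])
for a,c,s,k in blobs(I,(21,120,30),(36,255,255),40):
    print(a,c,s)
    hsv=cv2.cvtColor(I,cv2.COLOR_RGB2HSV)
print("expect top corners px",proj(m,[[532,173,102],[532,173,50]]).round(0))
E
```

```text
t: 3.42
ee_pos: [531.3, 173.2, 136.7]
orientation: [0.243, -3.129, 0.001]
ft_force: [0.5, 0.6, 1.1]
width: 87.9
grasp_force: 0.0
[-0.9 -0.3 70.7]
yaw -171.12828852072985
972 [317.2 222.8] [307 196  21  53]
517 [146.5 334.4] [134 304  33  61]
535 [490.3 335.2] [470 304  33  62]
1859 [510.6 391.4] [383 380 225  20]
514 [337.4 394.4] [296 389  91  11]
expect top corners px [[319. 232.]
 [318. 208.]]
```

View pics/w3.png

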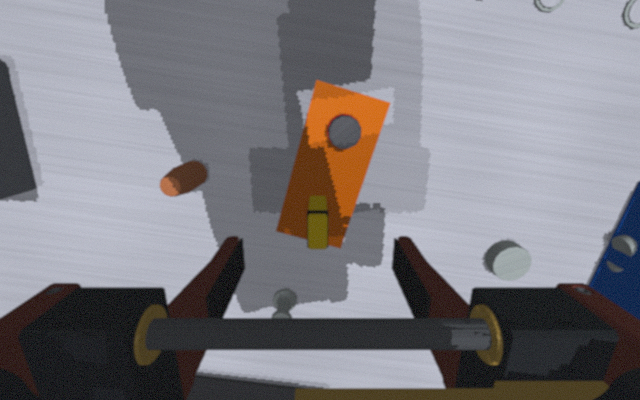

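The view shows the handle upright between the fingers. Its top face is centred at about (317,230), against (319,232) expected, and it is aligned with the gripper. I'll go down and grip.

```bash
python3 -m inch '[{"xyz":[0,0,15],"rot":[0,0,0]},{"xyz":[-1,0,30],"rot":[0,0,0]},{"xyz":[-1,0,45],"rot":[0,0,0]},{"xyz":[-1,0,58],"rot":[0,0,0]},{"xyz":[-1,0,68],"rot":[0,0,0]},{"xyz":[-1,0,70],"rot":[0,0,0]},{"xyz":[-1,0,70],"rot":[0,0,0]}]' 0
python3 -m inch '[{"xyz":[0,0,0],"rot":[0,0,0]},{"xyz":[0,0,0],"rot":[0,0,0]},{"xyz":[0,0,0],"rot":[0,0,0]},{"xyz":[0,0,0],"rot":[0,0,0]},{"xyz":[0,0,0],"rot":[0,0,0]},{"xyz":[0,0,0],"rot":[0,0,0]},{"xyz":[0,0,0],"rot":[0,0,0]},{"xyz":[0,0,0],"rot":[0,0,0]}]' 255
```

```text
t: 4.05
ee_pos: [533.0, 174.9, 68.1]
orientation: [-0.247, 3.131, 0.0]
ft_force: [-1.1, -0.7, 0.0]
width: 87.9
grasp_force: 0.0
t: 4.72
ee_pos: [532.7, 175.0, 67.6]
orientation: [0.248, -3.132, -0.0]
ft_force: [0.5, -0.2, 0.4]
width: 38.1
grasp_force: 0.0
```

```bash
python3 -m inch '[{"xyz":[0,0,0],"rot":[0,0,0]},{"xyz":[0,0,0],"rot":[0,0,0]},{"xyz":[0,0,0],"rot":[0,0,0]},{"xyz":[0,0,0],"rot":[0,0,0]},{"xyz":[0,0,0],"rot":[0,0,0]},{"xyz":[0,0,0],"rot":[0,0,0]},{"xyz":[0,0,0],"rot":[0,0,0]},{"xyz":[0,0,0],"rot":[0,0,0]}]' 255
```

```text
t: 5.38
ee_pos: [532.7, 175.0, 67.5]
orientation: [0.248, -3.132, 0.0]
ft_force: [-0.6, -0.6, -0.1]
width: 13.6
grasp_force: 30.0
```

```bash
python3 -m inch '[{"xyz":[0,0,-5],"rot":[0,0,0]},{"xyz":[0,0,-15],"rot":[0,0,0]},{"xyz":[0,0,-30],"rot":[0,0,0]},{"xyz":[0,0,-50],"rot":[0,0,0]},{"xyz":[0,0,-70],"rot":[0,0,0]},{"xyz":[0,0,-90],"rot":[0,0,0]},{"xyz":[0,0,-108],"rot":[0,0,0]},{"xyz":[0,0,-115],"rot":[0,0,0]},{"xyz":[0,0,-115],"rot":[0,0,0]}]' 255
python3 -m inch '[{"xyz":[4,-16,0],"rot":[0,0,0]},{"xyz":[12,-48,0],"rot":[0,0,0.02]},{"xyz":[20,-80,0],"rot":[0,0,0.04]},{"xyz":[28,-112,0],"rot":[0,0,0.06]},{"xyz":[36,-144,0],"rot":[0,0,0.08]},{"xyz":[44,-176,0],"rot":[0,0,0.1]},{"xyz":[52,-208,0],"rot":[0,0,0.106]},{"xyz":[60,-240,0],"rot":[0,0,0.106]},{"xyz":[68,-272,0],"rot":[0,0,0.106]},{"xyz":[76,-302,0],"rot":[0,0,0.106]},{"xyz":[81,-322,0],"rot":[0,0,0.106]},{"xyz":[82.3,-327.7,0],"rot":[0,0,0.106]}]'
python3 -m inch '[{"xyz":[0,0,0],"rot":[0,0,0]},{"xyz":[0,0,0],"rot":[0,0,0]},{"xyz":[0,0,0],"rot":[0,0,0]}]'
python3 - <<'E'
from h import *
o=ctrl.get_obs();x=R.from_rotvec(o["orientation"]).apply([1,0,0]);print("yaw",np.degrees(np.arctan2(x[1],x[0])),o["qpos"].round(2),o["ft_force"],o["width"])
m=ctrl.camera_model("wrist");I=ctrl.get_image("wrist");cv2.imwrite("pics/w4.png",I[:,:,::-1])
p=o["ee_pos"];print("TCP-axis px at handle top/bottom/tip",proj(m,p+np.array([[0,0,34.5],[0,0,-17.5],[0,0,-55.5]])).round(1),"well",proj(m,[502.8,-161.4,95]).round(1))
cv2.imwrite("pics/c4.png",cv2.resize(I[160:300,220:420,::-1],(800,560),interpolation=2))
E
```

```text
t: 6.13
ee_pos: [533.9, 175.5, 185.0]
orientation: [-0.248, 3.128, 0.002]
ft_force: [1.0, -0.1, -0.6]
width: 13.9
grasp_force: 30.0
t: 7.13
ee_pos: [502.1, -164.1, 181.6]
orientation: [0.078, -3.139, -0.0]
ft_force: [-0.3, -1.2, -0.7]
width: 13.7
grasp_force: 30.0
t: 7.38
ee_pos: [502.9, -160.4, 182.1]
orientation: [0.083, -3.14, -0.001]
ft_force: [-0.2, 0.6, -0.1]
width: 13.8
grasp_force: 30.0
yaw -176.96353541286686 [-0.33  0.34  1.88  0.    0.93 -1.96] [-0.23656636  0.60205007 -0.12731133] 13.80893376172644
TCP-axis px at handle top/bottom/tip [[319.5 287.9]
 [319.1 241.7]
 [318.9 220.3]] well [[317.6 207. ]]
```

View pics/c4.png

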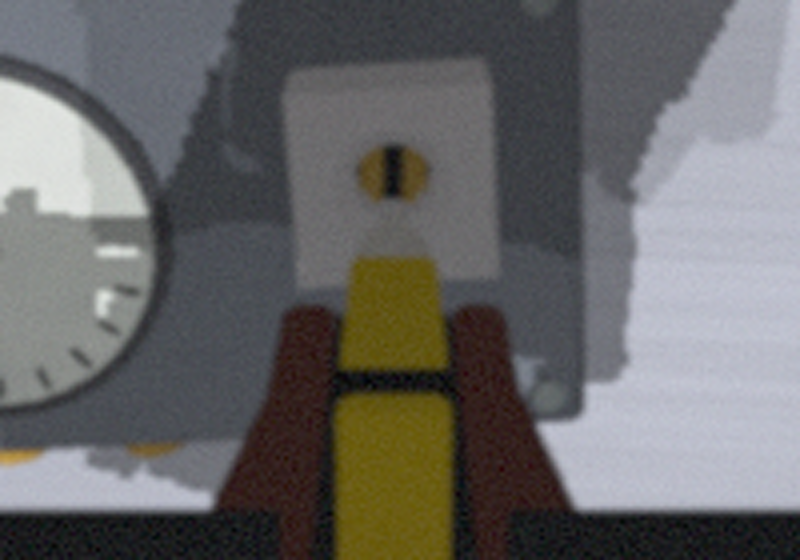

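The crop shows the slot at (393,171), lined up with the handle, whose near bottom edge is at (393,258). The image now gives the offsets.

```bash
python3 - <<'E'
from h import *
o=ctrl.get_obs();m=ctrl.camera_model("wrist");p=o["ee_pos"];T=R.from_rotvec(o["orientation"])
def at(px,z):
    X=plane(m,px,z)[0];return T.inv().apply(X-p)
print("handle low near edge in tool",at((220+393/4,160+258/4),p[2]-17.5).round(1),"top near edge",at((220+394/4,160+382/4),p[2]+34.5).round(1))
print("core",at((220+393.5/4,160+172.5/4),83).round(1))
print("block near edge left,right; far", [at((220+a/4,160+b/4),95).round(1).tolist() for a,b in((283,100),(492,82),(498,276),(300,290))])
a=at((220+394.5/4,160+150/4),83);b=at((220+391.5/4,160+194/4),83);print("slot ang to tool x deg",np.degrees(np.arctan2((a-b)[1],(a-b)[0])))
E
```

```text
handle low near edge in tool [11.9 -0.5 17.5] top near edge [ 17.4  -0.5 -34.5]
core [-0.4 -0.4 99.2]
block near edge left,right; far [[19.5, -23.7, 87.2], [23.4, 20.3, 87.2], [-20.6, 22.7, 87.2], [-23.9, -21.1, 87.2]]
slot ang to tool x deg 3.7299569226272555
```

```bash
python3 - <<'E'
from h import *
o=ctrl.get_obs();m=ctrl.camera_model("wrist");p=o["ee_pos"];T=R.from_rotvec(o["orientation"])
at=lambda px,zt:T.inv().apply(plane(m,px,p[2]-zt)[0]-p)
def edges(f,cols,r0,r1):
    g=cv2.imread(f)[r0:r1,cols[0]:cols[1]].astype(int).mean(1).round(0);print(f,[(r0+i,*v.astype(int)) for i,v in enumerate(g)])
edges("pics/w3.png",(312,323),192,252)
edges("pics/w4.png",(312,324),218,262)
for r in(196,210,212,214,248):print(r,"z50",at((317.5,r),86.7)[0].round(1),"z102",at((317.5,r),34.7)[0].round(1))
E
```

```text
pics/w3.png [(192, np.int64(19), np.int64(54), np.int64(99)), (193, np.int64(16), np.int64(52), np.int64(98)), (194, np.int64(14), np.int64(54), np.int64(98)), (195, np.int64(19), np.int64(66), np.int64(98)), (196, np.int64(16), np.int64(79), np.int64(96)), (197, np.int64(17), np.int64(83), np.int64(96)), (198, np.int64(20), np.int64(84), np.int64(97)), (199, np.int64(17), np.int64(84), np.int64(96)), (200, np.int64(17), np.int64(83), np.int64(96)), (201, np.int64(17), np.int64(82), np.int64(96)), (202, np.int64(17), np.int64(83), np.int64(96)), (203, np.int64(19), np.int64(83), np.int64(97)), (204, np.int64(15), np.int64(83), np.int64(95)), (205, np.int64(21), np.int64(84), np.int64(97)), (206, np.int64(16), np.int64(83), np.int64(96)), (207, np.int64(19), np.int64(84), np.int64(97)), (208, np.int64(15), np.int64(83), np.int64(96)), (209, np.int64(19), np.int64(77), np.int64(87)), (210, np.int64(22), np.int64(56), np.int64(64)), (211, np.int64(17), np.int64(29), np.int64(32)), (212, np.int64(21), np.int64(31), np.int64(34)), (213, np.int64(20), np.int64(56), np.int64(64)), (214, np.
[... 3480 characters left out ...]
, np.int64(22), np.int64(86), np.int64(98)), (251, np.int64(18), np.int64(75), np.int64(86)), (252, np.int64(24), np.int64(54), np.int64(61)), (253, np.int64(24), np.int64(28), np.int64(30)), (254, np.int64(19), np.int64(15), np.int64(15)), (255, np.int64(21), np.int64(20), np.int64(19)), (256, np.int64(20), np.int64(19), np.int64(19)), (257, np.int64(21), np.int64(34), np.int64(37)), (258, np.int64(19), np.int64(58), np.int64(67)), (259, np.int64(20), np.int64(79), np.int64(90)), (260, np.int64(16), np.int64(84), np.int64(96)), (261, np.int64(18), np.int64(86), np.int64(98))]
196 z50 10.0 z102 25.5
210 z50 -2.6 z102 15.6
212 z50 -4.5 z102 14.1
214 z50 -6.3 z102 12.6
248 z50 -38.8 z102 -13.1
```

```bash
python3 - <<'E'
from h import *
o=ctrl.get_obs();m=ctrl.camera_model("wrist");p=o["ee_pos"];T=R.from_rotvec(o["orientation"])
x=lambda r,zt:T.inv().apply(plane(m,(318.3,r),p[2]-zt)[0]-p)[0].round(1)
S=np.mean([ctrl.get_image("wrist").astype(float) for _ in range(6)],0)
for c in((309,312),(314,323),(325,328)):print(c,[(r,*S[r,c[0]:c[1]].mean(0).astype(int).tolist()) for r in range(196,228)])
for r in(210,212,214,216,218,220):print(r,x(r,55.5),x(r,47.5))
C=S[190:232,296:342];C=np.clip((C-60)*2.2,0,255).astype(np.uint8)
cv2.imwrite("pics/c5.png",cv2.resize(C[:,:,::-1],(644,588),interpolation=0))
E
```

```text
(309, 312) [(196, 100, 100, 100), (197, 99, 96, 94), (198, 97, 92, 84), (199, 93, 85, 71), (200, 87, 78, 59), (201, 83, 73, 52), (202, 82, 72, 50), (203, 86, 75, 53), (204, 89, 79, 58), (205, 91, 80, 60), (206, 92, 84, 68), (207, 93, 89, 82), (208, 96, 93, 92), (209, 97, 95, 96), (210, 99, 98, 99), (211, 101, 100, 101), (212, 104, 103, 104), (213, 105, 103, 105), (214, 104, 104, 105), (215, 105, 104, 106), (216, 106, 105, 106), (217, 104, 103, 104), (218, 104, 103, 103), (219, 102, 100, 100), (220, 100, 99, 98), (221, 98, 96, 95), (222, 98, 96, 95), (223, 97, 94, 85), (224, 96, 88, 62), (225, 96, 85, 34), (226, 96, 83, 20), (227, 95, 82, 14)]
(314, 323) [(196, 66, 61, 55), (197, 56, 48, 34), (198, 55, 46, 27), (199, 54, 46, 27), (200, 56, 47, 29), (201, 56, 48, 29), (202, 55, 47, 29), (203, 55, 47, 28), (204, 55, 47, 28), (205, 55, 46, 28), (206, 55, 46, 28), (207, 56, 48, 30), (208, 64, 56, 41), (209, 79, 74, 65), (210, 93, 90, 86), (211, 97, 96, 96), (212, 97, 96, 97), (213, 98, 97, 97), (214, 100, 98, 98), (215, 100, 98, 97), (216, 99, 97, 96), (217, 98, 97, 94), (218, 97, 96, 93)
[... 196 characters left out ...]
99, 99), (197, 98, 96, 94), (198, 97, 91, 84), (199, 94, 85, 71), (200, 89, 78, 57), (201, 84, 74, 51), (202, 84, 71, 48), (203, 86, 74, 52), (204, 89, 78, 58), (205, 91, 79, 60), (206, 91, 82, 66), (207, 94, 87, 78), (208, 96, 93, 91), (209, 98, 96, 96), (210, 100, 99, 100), (211, 101, 100, 101), (212, 103, 102, 104), (213, 105, 104, 106), (214, 105, 104, 106), (215, 106, 105, 106), (216, 105, 104, 106), (217, 106, 104, 106), (218, 105, 104, 105), (219, 102, 101, 101), (220, 101, 99, 98), (221, 99, 97, 96), (222, 98, 96, 95), (223, 98, 94, 85), (224, 97, 89, 62), (225, 97, 85, 34), (226, 96, 84, 21), (227, 97, 83, 19)]
210 8.3 11.1
212 6.7 9.5
214 5.1 8.0
216 3.5 6.4
218 1.8 4.9
220 0.2 3.3
```

View pics/c5.png

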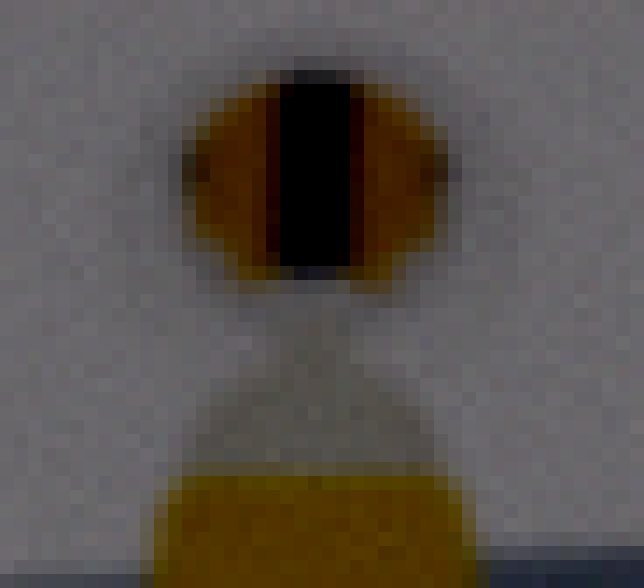

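Enlarged, the slot (columns 316–321) is in line with the blade tip, which shows at about (318,212). The offset is under 1 mm and the slot is parallel to the tool's x, so I'll lower and watch the force.

```bash
python3 -m inch '[{"xyz":[0,0,10],"rot":[0,0,0]},{"xyz":[0,0,20],"rot":[0,0,0]},{"xyz":[0,0,28],"rot":[0,0,0]},{"xyz":[0,0,33],"rot":[0,0,0]},{"xyz":[0,0,36],"rot":[0,0,0]},{"xyz":[0,0,38],"rot":[0,0,0]},{"xyz":[0,0,40],"rot":[0,0,0]},{"xyz":[0,0,40],"rot":[0,0,0]}]'
python3 -m inch '[{"xyz":[0,0,1],"rot":[0,0,0]},{"xyz":[0,0,2],"rot":[0,0,0]},{"xyz":[0,0,2],"rot":[0,0,0]}]'
python3 -m inch '[{"xyz":[0,0,1],"rot":[0,0,0]},{"xyz":[0,0,2],"rot":[0,0,0]},{"xyz":[0,0,2],"rot":[0,0,0]}]'
```

```text
t: 8.4
ee_pos: [503.0, -161.6, 142.3]
orientation: [0.082, -3.14, -0.0]
ft_force: [-0.2, 0.7, -1.2]
width: 13.7
grasp_force: 30.0
t: 8.65
ee_pos: [503.1, -161.6, 140.6]
orientation: [-0.082, 3.14, -0.0]
ft_force: [-0.8, -0.3, -1.4]
width: 14.0
grasp_force: 30.0
t: 8.9
ee_pos: [503.1, -161.6, 138.5]
orientation: [0.082, -3.141, -0.0]
ft_force: [-0.1, -0.1, 0.0]
width: 13.9
grasp_force: 30.0
```

```bash
for i in 1; do python3 -m inch '[{"xyz":[0,0,1],"rot":[0,0,0]},{"xyz":[0,0,2],"rot":[0,0,0]},{"xyz":[0,0,2],"rot":[0,0,0]}]'; python3 -m inch '[{"xyz":[0,0,1],"rot":[0,0,0]},{"xyz":[0,0,1],"rot":[0,0,0]}]'; done
```

```text
t: 9.15
ee_pos: [503.2, -161.6, 136.7]
orientation: [-0.082, 3.14, -0.0]
ft_force: [-0.7, -0.7, 3.7]
width: 13.8
grasp_force: 30.0
t: 9.32
ee_pos: [503.2, -161.6, 135.7]
orientation: [-0.082, 3.14, -0.0]
ft_force: [-1.1, -0.1, 4.4]
width: 14.1
grasp_force: 30.0
```

```bash
python3 -m inch '[{"xyz":[0,0,0],"rot":[0,0,0.04]},{"xyz":[0,0,0],"rot":[0,0,0.08]},{"xyz":[0,0,0],"rot":[0,0,0.08]}]' | grep -E "ee_pos|ft"; python3 -m inch '[{"xyz":[0,0,0],"rot":[0,0,0.04]},{"xyz":[0,0,0],"rot":[0,0,0.08]},{"xyz":[0,0,0],"rot":[0,0,0.08]}]'| grep -E "ee_pos|ft";python3 -m inch '[{"xyz":[0,0,0],"rot":[0,0,-0.1]},{"xyz":[0,0,0],"rot":[0,0,-0.2]},{"xyz":[0,0,0],"rot":[0,0,-0.24]},{"xyz":[0,0,0],"rot":[0,0,-0.24]}]'| grep -E "ee_pos|ft";python3 -m inch '[{"xyz":[0,0,0],"rot":[0,0,-0.04]},{"xyz":[0,0,0],"rot":[0,0,-0.08]},{"xyz":[0,0,0],"rot":[0,0,-0.08]}]'| grep -E "ee_pos|ft"
python3 - <<'E'
from h import *
o=ctrl.get_obs();print(o["moment"],o["ft_force"]);I=ctrl.get_image("wrist");m=ctrl.camera_model("wrist");cv2.imwrite("pics/w6.png",I[:,:,::-1])
E
```

```text
ee_pos: [503.4, -161.6, 135.8]
ft_force: [-0.6, 1.5, 4.6]
ee_pos: [503.5, -161.7, 135.8]
ft_force: [-0.0, 0.5, 4.5]
ee_pos: [503.4, -161.7, 135.7]
ft_force: [0.6, 0.8, 4.7]
ee_pos: [503.3, -161.6, 135.7]
ft_force: [-0.0, 0.6, 3.8]
[ 0.19900498 -0.17676832  0.01412908] [-0.02249134  0.63605934  3.78700342]
```

```bash
f(){ grep -E "ee_pos|ft" | tr '\n' ' '; echo; }
python3 -m inch '[{"xyz":[0,0,0],"rot":[0,0,0.1]},{"xyz":[0,0,0],"rot":[0,0,0.16]},{"xyz":[0,0,0],"rot":[0,0,0.16]}]' | f
python3 -m inch '[{"xyz":[0,0.5,0],"rot":[0,0,0]},{"xyz":[0,1,0],"rot":[0,0,0]},{"xyz":[0,1,0],"rot":[0,0,0]}]' | f
python3 -m inch '[{"xyz":[0,0.5,0],"rot":[0,0,0]},{"xyz":[0,1,0],"rot":[0,0,0]},{"xyz":[0,1,0],"rot":[0,0,0]}]' | f
python3 -m inch '[{"xyz":[0,-1,0],"rot":[0,0,0]},{"xyz":[0,-2,0],"rot":[0,0,0]},{"xyz":[0,-3,0],"rot":[0,0,0]},{"xyz":[0,-3,0],"rot":[0,0,0]}]' | f
python3 -m inch '[{"xyz":[0,-0.5,0],"rot":[0,0,0]},{"xyz":[0,-1,0],"rot":[0,0,0]},{"xyz":[0,-1,0],"rot":[0,0,0]}]' | f
```

```text
ee_pos: [503.3, -161.7, 135.7] ft_force: [0.4, -0.0, 4.3] 
ee_pos: [502.4, -160.3, 135.1] ft_force: [0.3, 1.2, -0.6] 
ee_pos: [502.5, -159.7, 135.1] ft_force: [-1.5, -2.8, -1.4] 
ee_pos: [502.8, -161.4, 135.3] ft_force: [0.1, 6.0, -0.2] 
ee_pos: [502.8, -161.7, 135.3] ft_force: [-0.1, 9.1, 0.7]
```

The force fell to zero at +1 mm in y, so the blade has dropped into the slot. I'll centre it and lower to the slot floor.

```bash
f(){ grep -E "ee_pos|ft" | tr '\n' ' '; echo; }
python3 -m inch '[{"xyz":[0,1.5,0],"rot":[0,0,0]},{"xyz":[0,3,0],"rot":[0,0,0]},{"xyz":[0,3,0],"rot":[0,0,0]}]' | f
python3 -m inch '[{"xyz":[0,0,0.5],"rot":[0,0,0]},{"xyz":[0,0,1],"rot":[0,0,0]},{"xyz":[0,0,1],"rot":[0,0,0]}]' | f
python3 -m inch '[{"xyz":[0,0,0.5],"rot":[0,0,0]},{"xyz":[0,0,1],"rot":[0,0,0]},{"xyz":[0,0,1],"rot":[0,0,0]}]' | f
python3 - <<'E'
from h import *
print(ctrl.get_obs()["moment"],ctrl.get_obs()["ft_force"])
E
```

```text
ee_pos: [503.1, -160.5, 135.6] ft_force: [0.9, -0.2, -0.3] 
ee_pos: [503.1, -160.7, 134.5] ft_force: [-0.6, 0.3, -1.0] 
ee_pos: [503.0, -160.6, 133.4] ft_force: [0.1, -0.5, -0.2] 
[ 0.07865043 -0.13783146  0.00976985] [ 0.14003398 -0.46195022 -0.20801088]
```

```bash
f(){ grep -E "ee_pos|ft" | tr '\n' ' '; echo; }
python3 -m inch '[{"xyz":[0,0,0.5],"rot":[0,0,0]},{"xyz":[0,0,1],"rot":[0,0,0]},{"xyz":[0,0,1],"rot":[0,0,0]}]' | f
python3 -m inch '[{"xyz":[0,0,0.5],"rot":[0,0,0]},{"xyz":[0,0,0.5],"rot":[0,0,0]}]' | f
python3 -m inch '[{"xyz":[0,0,0.5],"rot":[0,0,0]},{"xyz":[0,0,0.5],"rot":[0,0,0]}]' | f
```

```text
ee_pos: [503.0, -160.6, 132.5] ft_force: [0.0, -0.3, 1.2] 
ee_pos: [503.1, -160.6, 132.2] ft_force: [0.1, -0.1, 3.5] 
ee_pos: [503.1, -160.6, 131.7] ft_force: [-1.6, 0.4, 2.0]
```

```bash
cat > needle.py <<'E'
from h import *
hub=np.array([529.8,-260.1])
def masks(I):
    I=I.astype(float);r=I[...,0]-np.maximum(I[...,1],I[...,2]);g=I[...,1]-I[...,0]
    return r,g
def run(I,m,nm,hub=None):
    r,g=masks(I);c=proj(m,[529.8,-260.1,74])[0]
    yy,xx=np.mgrid[:400,:640];P=plane(m,np.c_[xx.ravel(),yy.ravel()],74)[:,:2].reshape(400,640,2)
    q=P-np.array([529.8,-260.1]);d=np.hypot(q[...,0],q[...,1])
    def cen(w,k):
        w=np.where(k,w,0);w[w<10]=0
        return (w.sum(),(q*w[...,None]).sum((0,1))/max(w.sum(),1e-9))
    n=cen(r,(d>12)&(d<40));k=cen(g,(d>25)&(d<46))
    a=[np.degrees(np.arctan2(v[1][1],v[1][0])).round(1) for v in(n,k)]
    print(nm,"hub px",c.round(1),"needle",n[0].round(0),n[1].round(1),a[0],"mark",k[0].round(0),k[1].round(1),a[1],"diff",round(a[0]-a[1],1))
if __name__=="__main__":
    S=np.mean([ctrl.get_image("scene").astype(float) for _ in range(8)],0)
    run(S,ctrl.camera_model("scene"),"scene")
E
python3 - <<'E'
from needle import *
m=np.load("w1.npy",allow_pickle=True).item();run(cv2.imread("pics/w1.png")[:,:,::-1],m,"w1")
S=cv2.imread("pics/scene0.png")[:,:,::-1];run(S,ctrl.camera_model("scene"),"scene0")
run(np.mean([ctrl.get_image("wrist").astype(float) for _ in range(4)],0),ctrl.camera_model("wrist"),"wrist")
E
python3 needle.py
```

```text
w1 hub px [364.6 220.8] needle 2038.0 [25.3  1.5] 3.5 mark 1035.0 [ 28.6 -21.7] -37.1 diff 40.6
scene0 hub px [236. 168.] needle 529.0 [23.1  1.9] 4.7 mark 232.0 [ 27.3 -21. ] -37.6 diff 42.3
wrist hub px [191.6 244.7] needle 8010.0 [25.4  1.3] 2.8 mark 4272.0 [ 29.3 -21.7] -36.5 diff 39.3
scene hub px [236. 168.] needle 533.0 [23.3  2. ] 4.9 mark 250.0 [ 27.3 -21.1] -37.6 diff 42.5
```

The needle can be read from both cameras and stands about 40° from the mark. I'll start turning clockwise.

```bash
f(){ grep -E "ee_pos|ft|grasp" | tr '\n' ' '; echo; }
python3 -m inch '[{"xyz":[0,0,0],"rot":[0,0,0.04]},{"xyz":[0,0,0],"rot":[0,0,0.08]},{"xyz":[0,0,0],"rot":[0,0,0.12]},{"xyz":[0,0,0],"rot":[0,0,0.16]},{"xyz":[0,0,0],"rot":[0,0,0.2]},{"xyz":[0,0,0],"rot":[0,0,0.2]}]' |f
python3 -m inch '[{"xyz":[0,0,0],"rot":[0,0,0.04]},{"xyz":[0,0,0],"rot":[0,0,0.08]},{"xyz":[0,0,0],"rot":[0,0,0.12]},{"xyz":[0,0,0],"rot":[0,0,0.16]},{"xyz":[0,0,0],"rot":[0,0,0.2]},{"xyz":[0,0,0],"rot":[0,0,0.24]},{"xyz":[0,0,0],"rot":[0,0,0.28]},{"xyz":[0,0,0],"rot":[0,0,0.3]},{"xyz":[0,0,0],"rot":[0,0,0.3]}]' |f
python3 needle.py; python3 - <<'E'
from needle import *
o=ctrl.get_obs();x=R.from_rotvec(o["orientation"]).apply([1,0,0]);print("yaw",np.degrees(np.arctan2(x[1],x[0]))%360,o["moment"])
run(np.mean([ctrl.get_image("wrist").astype(float) for _ in range(4)],0),ctrl.camera_model("wrist"),"wrist")
E
```

```text
ee_pos: [503.3, -160.5, 131.6] ft_force: [0.7, 1.0, 2.4] grasp_force: 30.0 
ee_pos: [503.3, -160.5, 131.6] ft_force: [0.7, 0.7, 3.4] grasp_force: 30.0 
scene hub px [236. 168.] needle 482.0 [21.9 -4. ] -10.4 mark 250.0 [ 27.3 -21.1] -37.7 diff 27.3
yaw 154.35973503382567 [ 0.33622085 -0.47280368  0.06151007]
wrist hub px [225.5 293.9] needle 0.0 [0. 0.] 0.0 mark 0.0 [0. 0.] 0.0 diff 0.0
```

```bash
f(){ grep -E "ee_pos|ft|grasp" | tr '\n' ' '; echo; }
python3 -m inch '[{"xyz":[0,0,0],"rot":[0,0,0.04]},{"xyz":[0,0,0],"rot":[0,0,0.08]},{"xyz":[0,0,0],"rot":[0,0,0.12]},{"xyz":[0,0,0],"rot":[0,0,0.16]},{"xyz":[0,0,0],"rot":[0,0,0.2]},{"xyz":[0,0,0],"rot":[0,0,0.25]},{"xyz":[0,0,0],"rot":[0,0,0.3]},{"xyz":[0,0,0],"rot":[0,0,0.35]},{"xyz":[0,0,0],"rot":[0,0,0.4]},{"xyz":[0,0,0],"rot":[0,0,0.45]},{"xyz":[0,0,0],"rot":[0,0,0.5]},{"xyz":[0,0,0],"rot":[0,0,0.5]}]' |f
python3 needle.py; python3 - <<'E'
from needle import *
o=ctrl.get_obs();x=R.from_rotvec(o["orientation"]).apply([1,0,0]);print("yaw",np.degrees(np.arctan2(x[1],x[0]))%360,o["moment"])
S=np.mean([ctrl.get_image("scene").astype(float) for _ in range(4)],0);cv2.imwrite("pics/s5.png",S[:,:,::-1])
E
```

```text
ee_pos: [503.2, -160.7, 131.6] ft_force: [1.5, 0.6, 1.9] grasp_force: 30.0 
scene hub px [236. 168.] needle 514.0 [ 20.2 -12.8] -32.3 mark 147.0 [ 27.6 -22.7] -39.4 diff 7.1
yaw 125.72076008131133 [ 0.27189704 -0.6693425   0.03221043][ WARN:0@4.222] global loadsave.cpp:1063 imwrite_ Unsupported depth image for selected encoder is fallbacked to CV_8U.
```

```bash
f(){ grep -E "ee_pos|ft|grasp" | tr '\n' ' '; echo; }
python3 -m inch '[{"xyz":[0,0,0],"rot":[0,0,0.03]},{"xyz":[0,0,0],"rot":[0,0,0.06]},{"xyz":[0,0,0],"rot":[0,0,0.09]},{"xyz":[0,0,0],"rot":[0,0,0.115]},{"xyz":[0,0,0],"rot":[0,0,0.115]}]' |f
python3 needle.py; python3 - <<'E'
from needle import *
o=ctrl.get_obs();x=R.from_rotvec(o["orientation"]).apply([1,0,0]);print("yaw",np.degrees(np.arctan2(x[1],x[0]))%360)
E
```

```text
ee_pos: [503.2, -160.6, 131.6] ft_force: [2.4, 0.1, 2.7] grasp_force: 30.0 
scene hub px [236. 168.] needle 478.0 [ 17.  -13.2] -37.9 mark 101.0 [ 29.6 -23.4] -38.3 diff 0.4
yaw 119.11575638345533
```

The needle stands over the mark in the scene view. I'll ease the torque, lift straight out and check with the wrist camera.

```bash
f(){ grep -E "ee_pos|ft|grasp" | tr '\n' ' '; echo; }
python3 -m inch '[{"xyz":[0,0,0],"rot":[0,0,-0.03]},{"xyz":[0,0,0],"rot":[0,0,-0.05]},{"xyz":[0,0,-1],"rot":[0,0,-0.05]},{"xyz":[0,0,-3],"rot":[0,0,-0.05]},{"xyz":[0,0,-6],"rot":[0,0,-0.05]},{"xyz":[0,0,-10],"rot":[0,0,-0.05]},{"xyz":[0,0,-16],"rot":[0,0,-0.05]},{"xyz":[0,0,-26],"rot":[0,0,-0.05]},{"xyz":[0,0,-38],"rot":[0,0,-0.05]},{"xyz":[0,0,-50],"rot":[0,0,-0.05]},{"xyz":[0,0,-52],"rot":[0,0,-0.05]}]' |f
python3 -m inch '[{"xyz":[0,0,0],"rot":[0,0,-0.11]},{"xyz":[0,0,0],"rot":[0,0,-0.22]},{"xyz":[0,0,0],"rot":[0,0,-0.33]},{"xyz":[0,0,0],"rot":[0,0,-0.44]},{"xyz":[0,0,0],"rot":[0,0,-0.55]},{"xyz":[0,0,0],"rot":[0,0,-0.66]},{"xyz":[0,0,0],"rot":[0,0,-0.77]},{"xyz":[0,0,0],"rot":[0,0,-0.88]},{"xyz":[0,0,0],"rot":[0,0,-0.99]},{"xyz":[0,0,0],"rot":[0,0,-1.1]},{"xyz":[0,0,0],"rot":[0,0,-1.17]},{"xyz":[0,0,0],"rot":[0,0,-1.17]}]' |f
python3 -m inch '[{"xyz":[0,0,0],"rot":[0,0,0]},{"xyz":[0,0,0],"rot":[0,0,0]},{"xyz":[0,0,0],"rot":[0,0,0]}]'|f
python3 - <<'E'
from needle import *
o=ctrl.get_obs();x=R.from_rotvec(o["orientation"]).apply([1,0,0]);print(o["t"],"yaw",np.degrees(np.arctan2(x[1],x[0]))%360)
S=np.mean([ctrl.get_image("wrist").astype(float) for _ in range(4)],0);cv2.imwrite("pics/w7.png",S[:,:,::-1].astype(np.uint8))
m=ctrl.camera_model("wrist");run(S,m,"wrist")
r,g=masks(S)
P=plane(m,np.c_[np.mgrid[:640,:400].reshape(2,-1).T],74)[:,:2]-np.array([529.8,-260.1]);q=P.reshape(640,400,2).transpose(1,0,2);d=np.hypot(*q.transpose(2,0,1))
for a,b in((8,14),(14,20),(20,26),(26,32),(32,38),(38,44)):
    for n,w in(("r",r),("g",g)):
        w=np.where((d>=a)&(d<b)&(w>12),w,0);v=(q*w[...,None]).sum((0,1));print(n,a,b,w.sum().round(),np.degrees(np.arctan2(v[1],v[0])).round(1))
E
python3 needle.py
```

```text
ee_pos: [503.9, -161.0, 186.0] ft_force: [1.1, -0.5, -0.6] grasp_force: 30.0 
ee_pos: [502.7, -160.6, 183.6] ft_force: [-0.3, 0.2, -0.0] grasp_force: 30.0 
ee_pos: [502.9, -160.6, 183.6] ft_force: [0.8, -0.3, -1.4] grasp_force: 30.0 
20.15 yaw 188.9197317031526
wrist hub px [210.  210.5] needle 5390.0 [ 20.9 -14.1] -34.0 mark 1377.0 [ 30.3 -23.2] -37.4 diff 3.4
r 8 14 1119.0 -32.4
g 8 14 0.0 0.0
r 14 20 1226.0 -33.4
g 14 20 0.0 0.0
r 20 26 1094.0 -33.8
g 20 26 0.0 0.0
r 26 32 1332.0 -34.2
g 26 32 44.0 -39.7
r 32 38 1270.0 -34.4
g 32 38 470.0 -39.3
r 38 44 14.0 -33.0
g 38 44 797.0 -36.6
scene hub px [236. 168.] needle 484.0 [ 17.  -13.2] -37.9 mark 102.0 [ 29.6 -23.4] -38.4 diff 0.5
```

```bash
python3 - <<'E'
from needle import *
mw=ctrl.camera_model("wrist");w1=np.load("w1.npy",allow_pickle=True).item()
for nm,f,m in(("w1","pics/w1.png",w1),("w7","pics/w7.png",mw)):
    I=cv2.imread(f)[:,:,::-1];r,g=masks(I)
    # hub from dark spot on the white dial
    c=proj(m,[529.8,-260.1,74])[0]
    G=I.max(2).astype(float);yy,xx=np.mgrid[:400,:640];dd=np.hypot(xx-c[0],yy-c[1]);w=np.where(dd<9,np.clip(110-G,0,60),0)*(r<15)
    h=np.array([(xx*w).sum(),(yy*w).sum()])/w.sum();H=plane(m,h,74)[0,:2];print(nm,"hub",c.round(1),h.round(1),H.round(1))
    P=plane(m,np.c_[xx.ravel(),yy.ravel()],74)[:,:2].reshape(400,640,2)-H;d=np.hypot(P[...,0],P[...,1]);a=np.degrees(np.arctan2(P[...,1],P[...,0]))
    for A,B in((14,24),(24,30),(30,34),(34,38),(38,43)):
        for n,v in(("r",r),("g",g)):
            w=np.where((d>=A)&(d<B)&(v>12),v,0)
            if w.sum()>60:
                k=w>0;print(n,A,B,w.sum().round(),"mean",(a*w).sum().round()/w.sum().round(),"range",np.percentile(a[k],[5,95]).round(1))
E
```

```text
w1 hub [364.6 220.8] [364.5 220.7] [ 529.6 -259.9]
r 14 24 652.0 mean 2.766871165644172 range [0.2 6.7]
r 24 30 507.0 mean 3.272189349112426 range [0.8 6.3]
r 30 34 313.0 mean 3.1501597444089455 range [0.9 5.5]
g 30 34 273.0 mean -37.523809523809526 range [-42.2 -33.9]
r 34 38 318.0 mean 3.147798742138365 range [1.  5.1]
g 34 38 411.0 mean -37.24574209245742 range [-41.3 -32.9]
g 38 43 283.0 mean -36.56890459363957 range [-40.  -33.3]
w7 hub [210.  210.4] [210.4 211.6] [ 530.9 -259.7]
r 14 24 1896.0 mean -36.41613924050633 range [-41.7 -31.8]
r 24 30 1209.0 mean -36.09842845326716 range [-38.9 -33.1]
r 30 34 955.0 mean -36.010471204188484 range [-38.6 -33.8]
g 30 34 265.0 mean -41.29811320754717 range [-43.2 -39.8]
r 34 38 720.0 mean -35.82222222222222 range [-37.9 -33.6]
g 34 38 321.0 mean -40.59501557632399 range [-42.7 -38.9]
g 38 43 709.0 mean -37.66713681241185 range [-41.3 -33.6]
```

The wrist view puts the needle about 2° short of the mark's centre. I'll go back in at the same angle and add about 0.05 rad.

```bash
f(){ grep -E "ee_pos|ft|grasp" | tr '\n' ' '; echo; }
python3 -m inch '[{"xyz":[0,0,0],"rot":[0,0,0.11]},{"xyz":[0,0,0],"rot":[0,0,0.22]},{"xyz":[0,0,0],"rot":[0,0,0.33]},{"xyz":[0,0,0],"rot":[0,0,0.44]},{"xyz":[0,0,0],"rot":[0,0,0.55]},{"xyz":[0,0,0],"rot":[0,0,0.66]},{"xyz":[0,0,0],"rot":[0,0,0.77]},{"xyz":[0,0,0],"rot":[0,0,0.88]},{"xyz":[0,0,0],"rot":[0,0,0.99]},{"xyz":[0,0,0],"rot":[0,0,1.1]},{"xyz":[0,0,0],"rot":[0,0,1.17]},{"xyz":[0,0,0],"rot":[0,0,1.17]}]' |f
python3 -m inch '[{"xyz":[0,0,10],"rot":[0,0,0]},{"xyz":[0,0,22],"rot":[0,0,0]},{"xyz":[0,0,32],"rot":[0,0,0]},{"xyz":[0,0,38],"rot":[0,0,0]},{"xyz":[0,0,42],"rot":[0,0,0]},{"xyz":[0,0,44],"rot":[0,0,0]},{"xyz":[0,0,46],"rot":[0,0,0]},{"xyz":[0,0,48],"rot":[0,0,0]},{"xyz":[0,0,48],"rot":[0,0,0]}]' |f
python3 -m inch '[{"xyz":[0,0,1],"rot":[0,0,0]},{"xyz":[0,0,2],"rot":[0,0,0]},{"xyz":[0,0,2],"rot":[0,0,0]}]' |f
python3 -m inch '[{"xyz":[0,0,1],"rot":[0,0,0]},{"xyz":[0,0,2],"rot":[0,0,0]},{"xyz":[0,0,2],"rot":[0,0,0]}]' |f
python3 needle.py
```

```text
ee_pos: [503.0, -160.6, 183.5] ft_force: [0.1, 0.9, -0.9] grasp_force: 30.0 
ee_pos: [503.2, -160.6, 135.5] ft_force: [-0.6, 0.3, -0.2] grasp_force: 30.0 
ee_pos: [503.2, -160.6, 133.6] ft_force: [0.5, 0.0, 0.5] grasp_force: 30.0 
ee_pos: [503.3, -160.6, 131.7] ft_force: [0.1, -0.0, 3.0] grasp_force: 30.0 
scene hub px [236. 168.] needle 478.0 [ 17.  -13.2] -37.9 mark 100.0 [ 29.6 -23.4] -38.3 diff 0.4
```

The blade is fully in the slot again with about 3 N of force. I'll add the small correction, then lift out and re-check.

```bash
f(){ grep -E "ee_pos|ft|grasp" | tr '\n' ' '; echo; }
python3 -m inch '[{"xyz":[0,0,0],"rot":[0,0,0.03]},{"xyz":[0,0,0],"rot":[0,0,0.06]},{"xyz":[0,0,0],"rot":[0,0,0.08]},{"xyz":[0,0,0],"rot":[0,0,0.1]},{"xyz":[0,0,0],"rot":[0,0,0.1]},{"xyz":[0,0,0],"rot":[0,0,0.1]}]' |f
python3 needle.py
python3 -m inch '[{"xyz":[0,0,0],"rot":[0,0,-0.03]},{"xyz":[0,0,0],"rot":[0,0,-0.05]},{"xyz":[0,0,-1],"rot":[0,0,-0.05]},{"xyz":[0,0,-3],"rot":[0,0,-0.05]},{"xyz":[0,0,-6],"rot":[0,0,-0.05]},{"xyz":[0,0,-10],"rot":[0,0,-0.05]},{"xyz":[0,0,-16],"rot":[0,0,-0.05]},{"xyz":[0,0,-26],"rot":[0,0,-0.05]},{"xyz":[0,0,-38],"rot":[0,0,-0.05]},{"xyz":[0,0,-50],"rot":[0,0,-0.05]},{"xyz":[0,0,-52],"rot":[0,0,-0.05]}]' |f
python3 -m inch '[{"xyz":[0,0,0],"rot":[0,0,-0.11]},{"xyz":[0,0,0],"rot":[0,0,-0.22]},{"xyz":[0,0,0],"rot":[0,0,-0.33]},{"xyz":[0,0,0],"rot":[0,0,-0.44]},{"xyz":[0,0,0],"rot":[0,0,-0.55]},{"xyz":[0,0,0],"rot":[0,0,-0.66]},{"xyz":[0,0,0],"rot":[0,0,-0.77]},{"xyz":[0,0,0],"rot":[0,0,-0.88]},{"xyz":[0,0,0],"rot":[0,0,-0.99]},{"xyz":[0,0,0],"rot":[0,0,-1.1]},{"xyz":[0,0,0],"rot":[0,0,-1.21]},{"xyz":[0,0,0],"rot":[0,0,-1.225]}]' |f
python3 -m inch '[{"xyz":[0,0,0],"rot":[0,0,0]},{"xyz":[0,0,0],"rot":[0,0,0]},{"xyz":[0,0,0],"rot":[0,0,0]}]'|f
python3 - <<'E'
from needle import *
o=ctrl.get_obs();x=R.from_rotvec(o["orientation"]).apply([1,0,0]);print(o["t"],"yaw",np.degrees(np.arctan2(x[1],x[0]))%360,"to hover",toolshift((532.7,175.0,182)).round(1))
m=ctrl.camera_model("wrist");I=np.mean([ctrl.get_image("wrist").astype(float) for _ in range(4)],0);r,g=masks(I)
yy,xx=np.mgrid[:400,:640];H=np.array([530.9,-259.7])
P=plane(m,np.c_[xx.ravel(),yy.ravel()],74)[:,:2].reshape(400,640,2)-H;d=np.hypot(P[...,0],P[...,1]);a=np.degrees(np.arctan2(P[...,1],P[...,0]))
for A,B in((14,24),(24,30),(30,34),(34,38),(38,43)):
    for n,v in(("r",r),("g",g)):
        w=np.where((d>=A)&(d<B)&(v>12),v,0)
        if w.sum()>60:
            k=w>0;print(n,A,B,w.sum().round(),"mean",((a*w).sum()/w.sum()).round(1),"range",np.percentile(a[k],[5,95]).round(1))
E
```

```text
ee_pos: [503.2, -160.6, 131.6] ft_force: [0.3, 1.1, 3.3] grasp_force: 30.0 
scene hub px [236. 168.] needle 547.0 [ 18.2 -15.3] -40.0 mark 82.0 [ 29.7 -23.9] -38.8 diff -1.2
ee_pos: [504.0, -161.0, 186.0] ft_force: [-0.4, 0.0, -0.8] grasp_force: 30.0 
ee_pos: [502.8, -160.6, 183.6] ft_force: [-0.4, -0.5, -0.0] grasp_force: 30.0 
ee_pos: [502.9, -160.6, 183.5] ft_force: [-0.7, 0.6, -0.8] grasp_force: 30.0 
26.4667 yaw 189.1637273060974 to hover [-82.8 326.5   1.6]
r 14 24 1718.0 mean -38.9 range [-43.2 -34.3]
r 24 30 1190.0 mean -38.3 range [-41.1 -35.4]
r 30 34 880.0 mean -38.2 range [-40.5 -35.7]
g 30 34 160.0 mean -38.4 range [-43.9 -32.6]
r 34 38 667.0 mean -38.1 range [-40.2 -35.8]
g 34 38 299.0 mean -38.6 range [-43.3 -32.7]
g 38 43 702.0 mean -38.1 range [-41.9 -34.2]
```

The needle (-38.2°) is now centred on the mark (-38.2°), with green showing on both sides. I'll take the tool back to its rest.

```bash
f(){ grep -E "ee_pos|ft|grasp" | tr '\n' ' '; echo; }
python3 -m inch '[{"xyz":[-4,16,0],"rot":[0,0,0]},{"xyz":[-12,48,0],"rot":[0,0,0]},{"xyz":[-20,80,0],"rot":[0,0,0]},{"xyz":[-28,112,0],"rot":[0,0,0]},{"xyz":[-36,144,0],"rot":[0,0,0]},{"xyz":[-44,176,0],"rot":[0,0,0]},{"xyz":[-52,208,0],"rot":[0,0,0]},{"xyz":[-60,240,0],"rot":[0,0,0]},{"xyz":[-68,272,0],"rot":[0,0,0]},{"xyz":[-76,302,0],"rot":[0,0,0]},{"xyz":[-81,321,0],"rot":[0,0,0]},{"xyz":[-82.8,326.5,0],"rot":[0,0,0]}]' |f
python3 -m inch '[{"xyz":[0,0,0],"rot":[0,0,0]},{"xyz":[0,0,0],"rot":[0,0,0]},{"xyz":[0,0,0],"rot":[0,0,0]}]'|f
python3 - <<'E'
from h import *
print(toolshift((532.7,175.0,67.5)).round(1))
E
```

```text
ee_pos: [532.3, 177.9, 183.6] ft_force: [0.9, -0.4, -0.4] grasp_force: 30.0 
ee_pos: [531.8, 173.9, 183.4] ft_force: [-0.3, -1.2, -0.1] grasp_force: 30.0 
[ -1.1   1.  115.9]
```

```bash
f(){ grep -E "ee_pos|ft|grasp" | tr '\n' ' '; echo; }
python3 -m inch '[{"xyz":[-1,1,10],"rot":[0,0,0]},{"xyz":[-1,1,25],"rot":[0,0,0]},{"xyz":[-1,1,42],"rot":[0,0,0]},{"xyz":[-1,1,56],"rot":[0,0,0]},{"xyz":[-1,1,66],"rot":[0,0,0]},{"xyz":[-1,1,73],"rot":[0,0,0]},{"xyz":[-1,1,76],"rot":[0,0,0]},{"xyz":[-1,1,79],"rot":[0,0,0]},{"xyz":[-1,1,82],"rot":[0,0,0]},{"xyz":[-1,1,82],"rot":[0,0,0]}]'|f
python3 -m inch '[{"xyz":[0,0,3],"rot":[0,0,0]},{"xyz":[0,0,6],"rot":[0,0,0]},{"xyz":[0,0,9],"rot":[0,0,0]},{"xyz":[0,0,9],"rot":[0,0,0]}]'|f
python3 -m inch '[{"xyz":[0,0,4],"rot":[0,0,0]},{"xyz":[0,0,8],"rot":[0,0,0]},{"xyz":[0,0,12],"rot":[0,0,0]},{"xyz":[0,0,16],"rot":[0,0,0]},{"xyz":[0,0,16],"rot":[0,0,0]}]'|f
```

```text
ee_pos: [533.0, 176.2, 101.5] ft_force: [-0.4, 1.0, -0.6] grasp_force: 30.0 
ee_pos: [534.7, 176.2, 94.4] ft_force: [2.6, -4.5, 0.5] grasp_force: 30.0 
ee_pos: [533.6, 175.3, 76.4] ft_force: [3.0, -5.1, -3.9] grasp_force: 30.0
```

```bash
f(){ grep -E "ee_pos|ft|grasp" | tr '\n' ' '; echo; }
python3 -m inch '[{"xyz":[-0.5,-1,0],"rot":[0,0,0]},{"xyz":[-0.7,-1.6,1],"rot":[0,0,0]},{"xyz":[-0.7,-1.6,3],"rot":[0,0,0]},{"xyz":[-0.7,-1.6,3],"rot":[0,0,0]}]'|f
python3 -m inch '[{"xyz":[0,0,1.5],"rot":[0,0,0]},{"xyz":[0,0,3],"rot":[0,0,0]},{"xyz":[0,0,4],"rot":[0,0,0]},{"xyz":[0,0,4],"rot":[0,0,0]}]'|f
python3 -m inch '[{"xyz":[0,0,1],"rot":[0,0,0]},{"xyz":[0,0,1],"rot":[0,0,0]}]'|f
```

```text
ee_pos: [533.6, 174.8, 73.3] ft_force: [-0.5, -0.0, -1.0] grasp_force: 30.0 
ee_pos: [533.6, 174.7, 69.3] ft_force: [0.4, 0.7, -1.3] grasp_force: 30.0 
ee_pos: [533.7, 174.7, 68.4] ft_force: [-0.6, -0.1, 0.1] grasp_force: 30.0
```

```bash
f(){ grep -E "ee_pos|ft|grasp" | tr '\n' ' '; echo; }
python3 -m inch '[{"xyz":[0,0,0.5],"rot":[0,0,0]},{"xyz":[0,0,1],"rot":[0,0,0]},{"xyz":[0,0,1],"rot":[0,0,0]}]'|f
python3 -m inch '[{"xyz":[0,0,0.4],"rot":[0,0,0]},{"xyz":[0,0,0.4],"rot":[0,0,0]}]'|f
```

```text
ee_pos: [533.8, 174.7, 67.5] ft_force: [0.2, 0.1, 0.3] grasp_force: 30.0 
ee_pos: [533.8, 174.7, 67.1] ft_force: [0.6, -0.6, 0.1] grasp_force: 30.0
```

```bash
f(){ grep -E "ee_pos|ft|grasp" | tr '\n' ' '; echo; }
python3 -m inch '[{"xyz":[0,0,0.5],"rot":[0,0,0]},{"xyz":[0,0,0.5],"rot":[0,0,0]}]'|f
python3 -m inch '[{"xyz":[0,0,0.5],"rot":[0,0,0]},{"xyz":[0,0,0.5],"rot":[0,0,0]}]'|f
```

```text
ee_pos: [533.8, 174.7, 66.9] ft_force: [-0.8, 0.7, 1.7] grasp_force: 30.0 
ee_pos: [533.9, 174.7, 66.8] ft_force: [-2.5, -1.2, 8.0] grasp_force: 30.0
```

The handle is down on the rest. I'll release and withdraw upward.

```bash
f(){ grep -E "ee_pos|ft|grasp|width|^t" | tr '\n' ' '; echo; }
python3 -m inch '[{"xyz":[0,0,-0.3],"rot":[0,0,0]},{"xyz":[0,0,-0.3],"rot":[0,0,0]},{"xyz":[0,0,-0.3],"rot":[0,0,0]},{"xyz":[0,0,-0.3],"rot":[0,0,0]},{"xyz":[0,0,-0.3],"rot":[0,0,0]},{"xyz":[0,0,-0.3],"rot":[0,0,0]},{"xyz":[0,0,-0.3],"rot":[0,0,0]},{"xyz":[0,0,-0.3],"rot":[0,0,0]},{"xyz":[0,0,-0.3],"rot":[0,0,0]},{"xyz":[0,0,-0.3],"rot":[0,0,0]}]' 0 |f
python3 -m inch '[{"xyz":[0,0,-5],"rot":[0,0,0]},{"xyz":[0,0,-15],"rot":[0,0,0]},{"xyz":[0,0,-30],"rot":[0,0,0]},{"xyz":[0,0,-45],"rot":[0,0,0]},{"xyz":[0,0,-60],"rot":[0,0,0]},{"xyz":[0,0,-70],"rot":[0,0,0]},{"xyz":[0,0,-70],"rot":[0,0,0]},{"xyz":[0,0,-70],"rot":[0,0,0]}]' |f
python3 - <<'E'
from needle import *
m=ctrl.camera_model("wrist");I=ctrl.get_image("wrist");cv2.imwrite("pics/w9.png",I[:,:,::-1])
for a,c,s,k in blobs(I,(21,120,30),(36,255,255),300):print(a,c,s)
o=ctrl.get_obs();p=o["ee_pos"];T=R.from_rotvec(o["orientation"])
g=I[190:256,312:323].astype(int).mean(1).round(0);print([(190+i,*v.astype(int).tolist()) for i,v in enumerate(g) if i<12 or 16<i<26 or i>54])
at=lambda px,z:T.inv().apply(plane(m,px,z)[0]-p).round(1)
print("z",p[2])
for r in(195,196,213,214,247,248,249):print(r,at((317.5,r),50)[0],at((317.5,r),102)[0])
S=np.mean([ctrl.get_image("scene").astype(float) for _ in range(4)],0)
for im,n in((S.astype(np.uint8),"now"),(cv2.imread("pics/scene0.png")[:,:,::-1],"start")):
    print(n,[(b[0],b[1].tolist(),b[2].tolist()) for b in blobs(im,(22,120,120),(35,255,255),15) if 390<b[1][0]<420])
E
python3 needle.py
```

```text
t: 31.92 ee_pos: [533.8, 174.7, 66.4] ft_force: [-0.4, 0.1, -0.2] width: 77.2 grasp_force: 0.0 
t: 32.58 ee_pos: [534.2, 174.8, 137.2] ft_force: [-1.0, -0.1, -0.3] width: 87.7 grasp_force: 0.0 
714 [317.9 225.3] [308 208  21  36]
506 [146.6 335. ] [134 304  33  62]
538 [490.3 335.6] [470 304  34  61]
1867 [507.8 391.6] [386 380 218  20]
523 [339.5 394.3] [296 389  90  11]
[(190, 98, 55, 16), (191, 97, 66, 17), (192, 96, 78, 16), (193, 97, 84, 21), (194, 95, 83, 16), (195, 96, 83, 18), (196, 97, 84, 20), (197, 96, 83, 18), (198, 95, 83, 20), (199, 95, 82, 14), (200, 96, 84, 21), (201, 95, 83, 19), (207, 27, 26, 24), (208, 50, 45, 21), (209, 79, 70, 19), (210, 95, 83, 16), (211, 101, 87, 14), (212, 105, 91, 17), (213, 105, 92, 18), (214, 106, 92, 20), (215, 105, 91, 16), (245, 111, 112, 114), (246, 113, 115, 124), (247, 113, 115, 123), (248, 112, 114, 121), (249, 112, 113, 120), (250, 111, 112, 120), (251, 111, 114, 122), (252, 112, 114, 121), (253, 114, 115, 122), (254, 113, 115, 122), (255, 114, 115, 123)]
z 136.46552829977614
195 10.1 25.6
196 9.3 24.9
213 -6.1 12.7
214 -7.1 12.0
247 -38.7 -13.1
248 -39.7 -13.8
249 -40.7 -14.6
now []
start [(np.int32(44), [403.0, 191.1], [401, 187, 5, 9])]
scene hub px [236. 168.] needle 518.0 [ 17.8 -15. ] -40.1 mark 71.0 [ 29.2 -24.1] -39.6 diff -0.5
```

```bash
python3 -m inch '[{"xyz":[20,0,-15],"rot":[0,0,0]},{"xyz":[50,0,-30],"rot":[0,0,0]},{"xyz":[80,0,-45],"rot":[0,0,0]},{"xyz":[110,0,-60],"rot":[0,0,0]},{"xyz":[120,0,-70],"rot":[0,0,0]},{"xyz":[120,0,-70],"rot":[0,0,0]},{"xyz":[120,0,-70],"rot":[0,0,0]},{"xyz":[120,0,-70],"rot":[0,0,0]}]'|head -2
python3 - <<'E'
from needle import *
S=ctrl.get_image("scene");D=ctrl.get_image("side")
for n,f,im in(("scene","pics/scene0.png",S),("side","pics/side0.png",D)):
    for q,i in(("now",im),("start",cv2.imread(f)[:,:,::-1])):
        for lo in((22,120,120),(22,120,50)):print(n,q,lo[2],[(b[0],b[1].tolist(),b[2].tolist()) for b in blobs(i,lo,(35,255,255),15) if 290<b[1][0]<430 and 170<b[1][1]<280])
E
```

```text
t: 33.9
ee_pos: [416.4, 155.6, 206.4]
scene now 120 [(np.int32(40), [403.9, 191.5], [402, 187, 5, 9])]
scene now 50 [(np.int32(45), [403.9, 192.0], [402, 187, 5, 10])]
scene start 120 [(np.int32(44), [403.0, 191.1], [401, 187, 5, 9])]
scene start 50 [(np.int32(45), [403.0, 191.2], [401, 187, 5, 10])]
side now 120 [(np.int32(38), [307.9, 243.6], [304, 241, 10, 6])]
side now 50 [(np.int32(38), [307.9, 243.6], [304, 241, 10, 6])]
side start 120 [(np.int32(46), [309.2, 243.4], [305, 241, 10, 6])]
side start 50 [(np.int32(46), [309.2, 243.4], [305, 241, 10, 6])]
```

```bash
python3 - <<'E'
from h import *
a,b=ctrl.camera_model("scene"),ctrl.camera_model("side")
print(tri(a,(403.9,191.5),b,(307.9,243.6)),tri(a,(403,191.1),b,(309.2,243.4)))
print(ctrl.close_job())
E
```

```text
[534.19175605 174.01475497 100.33093384] [532.22950867 171.63061262  98.88361709]
the job is handed in; nothing more can be done
None
```

The job is done and handed in at about 34 s of robot time: the needle is centred on the green mark to within about 1°, the tool is back in its socket resting on the rest's top, and contact readings stayed around 9 N or less.

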